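# Stow the finger planes under the keeper bar

## Robot

A 6-joint arm with a two-finger parallel gripper is mounted at the origin on the work surface. World frame = base frame: x ahead of the robot, y to its left, z up, the work surface at z = 0. Lengths are in m, angles in rad, forces in N, time in s.
With the tool pointing down it reaches from about 0.35 to 0.875 m from the base axis. Payload 4.2 kg.
Tool frame: the origin (TCP) lies midway between the tips of the shut fingers; the grasp point (between the pads) lies 19 mm behind it; z points along the fingers, y is the line along which they close (so a half turn about z gives the same grasp; the last joint's range is limited). The gripper opens to 87 mm and grips with 3 to 60 N. Pads are 19 mm wide; open, the fingers measure 117 mm over their backs; the gripper's body (75 mm by 190 mm) begins 51 mm behind the grasp point.
Start: joints at [1.37, 0.385, 0.008, 0, -1.194, -0.259], TCP at [0.277, 0.56, 0.194] pointing down, gripper open.
Joint ranges: [-3.14, 3.14], [-1.21, 2.06], [-1.07, 1.41], [-3.16, 2.05], [-2.99, -0.16], [-3.1, 3.1]. Speed limits (rad/s): [2.79, 2.79, 3.14, 3.14, 3.14, 3.14].

## Interface

Orientations are given as [roll, pitch, yaw] about the fixed x, y, z axes, in that order (R = Rz(yaw) Ry(pitch) Rx(roll)).
In Python, from station import robot, viewer gives the robot as it stands.
- The arm moves only by the shell command python3 -m creep 'ROWS'. ROWS is JSON, a list of rows, each an object with "delta_pos": the shift along the world's x, y, z in units of 60 mm (1.0 is 60 mm), a list of three; "dr": the turn, a rotation vector about the world's x, y, z in degrees, a list of three; "claw": the closure, from -1 (fully open) to 1 (shut), so that 0 is half open. In form: [{"delta_pos": [dx, dy, dz], "dr": [ax, ay, az], "claw": claw}, ...]. A call has 1 to 20 rows; each row shifts and turns the commanded pose from where the row before left it; what a row does not reach is not made up. A row lasts 1/8 s, in which the tool goes at most 62.5 mm and 10.7 degrees, less where a joint would pass 70% of its speed; a pose out of reach is approached as far as the arm can. A call is refused whole if a number of a shift passes 1 or a number of a turn 10.7, either way. A call with a gripper value outside its range is refused whole. The fingers move at their own pace and stop on an object; the grip force is fixed at half the most. Time passes only in rows, so rows that do not move let the fingers close. It gives the time, the measured TCP pose, the force, the opening and the grip force at its end, in the units of the state.
- robot.read_state(): the state, without advancing time (a new reading comes with each control period).
- viewer.capture(name): name is "scene" or "side" or "wrist"; returns the picture (384x512x3 uint8, red, green, blue); there is no depth.
- viewer.camera_model(name): a dict with "mtx" (3x3 intrinsics, pixels), "extrinsics" (4x4, takes a point from camera to world coordinates). Camera axes: x right, y down, z forward; pixel columns grow to the right and rows downward; lengths in m; the calibration is good to about 2 mm. The wrist camera is an equidistant fisheye: a pixel r from the principal point sees the ray r / f radians off the axis. A picture is of the moment at which its call begins: read the wrist's pose just before it. camera_model takes no time and is no camera call; for the wrist camera it gives the pose at the moment of the call.
- robot.sign_off(): hands the job in; it is judged then, once.
The state is a dict: "time": time; "joint_positions": joint angles; "dq": joint speeds; "joint_efforts": joint torques, N m; "eef_pos": TCP position; "ee_rot": TCP orientation; "contact_force": force on the tool from outside, world axes, zero at the start; "wrist_torque": the same for the moment, N m; "width": opening from 0.0 (shut) to 1.0 (fully open); "grasp_force": force on a finger pad.
Only numpy, scipy, OpenCV 4.12 (cv2) and the standard library are available. Lean on these libraries where they do the work, as an engineer would, in place of code of your own. Each camera call takes 0.05 s, during which the arm holds its last target. There are 200 camera calls.

## Task

Put the two finger planes that lie loose on the bench away in the plane rack. Pull the keeper knob right out until it clicks, set each plane down upright and centred in the cradle that fits its width, so that all three lie side by side in a neat row, then push the knob fully home so the bar locks over them. Lower the planes gently, do not drop them; leave the plane already in the rack in its cradle, and do not disturb the jar, the bottle or the cork block.

Things in the scene. Friction and masses are not known exactly. Their poses are not given: they have to be found in the camera images.
- rack: wooden rack fixed to the bench. Origin: on the bench under the middle of the cradle row; x points along the cradles away from the knob, y along the row. Base board 12 mm thick, from x -95 to +45 mm and y -100 to +100 mm. Two side rails 14 mm wide, centred at y = +93 and -93 mm, from x -92 to +40 mm, 66 mm high. Three cradles stand on the board at x = 0, y = -56, 0, +56 mm.
- keeper (a joint): keeper travel in m: 0 home, 0.066 fully out (to rack -x). A dark bar 10 mm square, 200 mm long (y), slides on the rails, centre line 71 mm above the bench. Home: over the cradles' middles, 6 mm above the large plane. Out: 66 mm in front, so planes can be lowered in. A sprung ball clicks over ridges at 1-13 and 53-65 mm (10 to 12 N either way) and holds it at each end; between, 1 N of friction.
- knob (a point): centre of the keeper's knob: a dark wooden cylinder 28 mm across and 24 mm long, axis along the rack's x, 71 mm above the bench, on a 10 mm brass stem. At home it is 62 mm in front (rack -x) of the row's middle; it moves with the keeper. It can be pinched across its sides from above.
- plane_small: finger plane, the smallest of three: brass block 46 mm long (x), 22 wide (y), 24 high with flat upright ends; a dark wooden wedge and steel blade on top reach 37 mm; about 110 g. Origin: centre of the underside (sole), z up. Fits its cradle either way round. Starts loose on the bench, left or right of the rack.
- plane_large: finger plane, the largest of three: brass block 58 mm long (x), 38 wide (y), 28 high with flat upright ends; a dark wooden wedge and steel blade on top reach 42 mm; about 250 g. Origin: centre of the underside (sole), z up. Fits its cradle either way round. Starts loose on the bench, left or right of the rack.
- plane_medium: finger plane, the middle one of three: brass block 52 mm long (x), 30 wide (y), 26 high with flat upright ends; a dark wooden wedge and steel blade on top reach 39 mm; about 170 g. Origin: centre of the underside (sole), z up. Fits its cradle either way round. Starts already in its cradle and stays there.
- cradle_small: pale cradle for the small plane, fixed in the rack, 36 mm long (x), 54 mm wide (y). Pocket 29 mm wide along x, open at both ends, between walls 10 mm high; its floor is 6 mm above the origin (centre of the underside, 12 mm above the bench). The plane overhangs both ends, where fingers reach down beside the cradle. Outsides are alike; pockets are 29, 37 or 45 mm wide and their order in the row varies.
- cradle_medium: pale cradle for the medium plane, fixed in the rack, 36 mm long (x), 54 mm wide (y). Pocket 37 mm wide along x, open at both ends, between walls 10 mm high; its floor is 6 mm above the origin (centre of the underside, 12 mm above the bench). The plane overhangs both ends, where fingers reach down beside the cradle. Outsides are alike; pockets are 29, 37 or 45 mm wide and their order in the row varies.
- cradle_large: pale cradle for the large plane, fixed in the rack, 36 mm long (x), 54 mm wide (y). Pocket 45 mm wide along x, open at both ends, between walls 10 mm high; its floor is 6 mm above the origin (centre of the underside, 12 mm above the bench). The plane overhangs both ends, where fingers reach down beside the cradle. Outsides are alike; pockets are 29, 37 or 45 mm wide and their order in the row varies.
- jar: amber glass varnish jar with black lid, 48 mm across, 66 mm high; stands about 95 mm beyond the large plane. Origin: centre of the underside. Leave it.
- block: cork sanding block 36 x 58 x 36 mm; lies about 90 mm beyond the small plane. Origin: centre of the underside. Leave it.
- bottle: tall amber bottle, 54 mm across, 150 mm high, standing right of and nearer than the rack. Origin: centre of the underside. Leave it.

How it is judged:
On the way, in this order (a step that is already met when the one before it is completed fails the run):
1. the keeper is pulled out past its outer click (over 62 mm) (value of joint keeper above 0.062 m), for 0.2 s.
2. with the keeper still out, both loose planes are set in their own cradles (value of joint keeper above 0.055 m and x of plane_small in the frame of cradle_small between -0.009 and 0.009 m and y of plane_small in the frame of cradle_small between -0.006 and 0.006 m and z of plane_small in the frame of cradle_small between 0.003 and 0.009 m and angle between each of plane_small, plane_large's own z axis and vertical below 0.08 rad and angle between the x axis of plane_small and the x axis of cradle_small, either way round below 0.22 rad and x of plane_large in the frame of cradle_large between -0.009 and 0.009 m and y of plane_large in the frame of cradle_large between -0.006 and 0.006 m and z of plane_large in the frame of cradle_large between 0.003 and 0.009 m and angle between the x axis of plane_large and the x axis of cradle_large, either way round below 0.22 rad), for 0.2 s.
At the end, for the whole second after the job is handed in: The keeper is home (within 4 mm), and each of the three planes rests in its own cradle: flat on the pocket floor (within 3 mm), along it (within 0.22 rad, either way round), centred lengthwise within 9 mm and sideways within 6 mm, upright and at rest (value of joint keeper below 0.004 m and x of plane_small in the frame of cradle_small between -0.009 and 0.009 m and y of plane_small in the frame of cradle_small between -0.006 and 0.006 m and z of plane_small in the frame of cradle_small between 0.003 and 0.009 m and angle between each of plane_small, plane_medium, plane_large's own z axis and vertical below 0.08 rad and angle between the x axis of plane_small and the x axis of cradle_small, either way round below 0.22 rad and linear speed of each of plane_small, plane_medium, plane_large below 0.02 m/s and x of plane_medium in the frame of cradle_medium between -0.009 and 0.009 m and y of plane_medium in the frame of cradle_medium between -0.006 and 0.006 m and z of plane_medium in the frame of cradle_medium between 0.003 and 0.009 m and angle between the x axis of plane_medium and the x axis of cradle_medium, either way round below 0.22 rad and x of plane_large in the frame of cradle_large between -0.009 and 0.009 m and y of plane_large in the frame of cradle_large between -0.006 and 0.006 m and z of plane_large in the frame of cradle_large between 0.003 and 0.009 m and angle between the x axis of plane_large and the x axis of cradle_large, either way round below 0.22 rad); the robot touches nothing.
It fails at once if the jar is pushed more than 20 mm or tipped (distance of jar from where it was at the start of the episode above 0.02 m or angle between jar's own z axis and vertical above 0.3 rad).
It fails at once if the block is pushed more than 20 mm or tipped (distance of block from where it was at the start of the episode above 0.02 m or angle between block's own z axis and vertical above 0.3 rad).
It fails at once if the bottle is pushed more than 20 mm or tipped (distance of bottle from where it was at the start of the episode above 0.02 m or angle between bottle's own z axis and vertical above 0.3 rad).
It fails at once if the medium plane is moved more than 15 mm or lifted out (distance of plane_medium from where it was at the start of the episode above 0.015 m).
It fails at once if a plane is dropped or slammed into its cradle (over 0.4 m/s within 25 mm above its seat) ((horizontal distance between plane_small and cradle_small below 0.03 m and z of plane_small in the frame of cradle_small below 0.031 m and linear speed of plane_small above 0.4 m/s) or (horizontal distance between plane_large and cradle_large below 0.03 m and z of plane_large in the frame of cradle_large below 0.031 m and linear speed of plane_large above 0.4 m/s)).
It also fails if it takes over 72 s, if anything falls off the work surface, if the arm or the gripper's body presses on something with over 40 N, if the wrist force passes 120 N, or if a joint passes its speed limit or range.

## Working session

There is one attempt and no reset: what is moved stays moved. The work goes in short steps, Python scripts to look and compute and a shell command to move; the robot and the scene stay as the last step left them, time stands still between calls to the robot, and variables do not carry over. Pictures are saved under pics/ and viewed, at most 10 in all, crops included, and the job is handed in when it is done.

```bash
ls; mkdir -p pics
python3 - <<'E'
from station import robot, viewer
import cv2,numpy as np
np.set_printoptions(precision=4,suppress=True)
for n in ("scene","side"):
    im=viewer.capture(n); cv2.imwrite(f"pics/{n}0.png",im[:,:,::-1])
    m=viewer.camera_model(n); print(n,m)
s=robot.read_state(); print(s)
E
```

```text
pics
scene {'mtx': array([[482.8721,   0.    , 248.3063],
       [  0.    , 482.8721, 194.6863],
       [  0.    ,   0.    ,   1.    ]]), 'extrinsics': array([[ 0.0602,  0.7783, -0.625 ,  1.4147],
       [ 0.9982, -0.0418,  0.0441, -0.0769],
       [ 0.0082, -0.6265, -0.7794,  1.1787],
       [ 0.    ,  0.    ,  0.    ,  1.    ]])}
side {'mtx': array([[385.7851,   0.    , 254.9243],
       [  0.    , 385.7851, 192.7651],
       [  0.    ,   0.    ,   1.    ]]), 'extrinsics': array([[-0.6936, -0.4315,  0.5769, -0.0696],
       [-0.7202,  0.3974, -0.5687,  0.5533],
       [ 0.0162, -0.8099, -0.5864,  0.6472],
       [ 0.    ,  0.    ,  0.    ,  1.    ]])}
{'time': 0.1, 'joint_positions': array([ 1.3696,  0.3855,  0.0068, -0.0004, -1.194 , -0.2586]), 'dq': array([ 0.0012, -0.0003,  0.004 ,  0.0013, -0.0004, -0.0013]), 'joint_efforts': array([ -0.0009, -39.1688,  18.7937,   4.232 ,   0.0135,  -0.0001]), 'eef_pos': array([0.2771, 0.5596, 0.1928]), 'ee_rot': array([ 3.1396, -0.0001, -0.4599]), 'contact_force': array([-0.3392,  0.4637,  0.2409]), 'wrist_torque': array([-0.0119,  0.0067, -0.0041]), 'grasp_force': 0.0, 'width': 1.0002393500063318}
```

View pics/scene0.png

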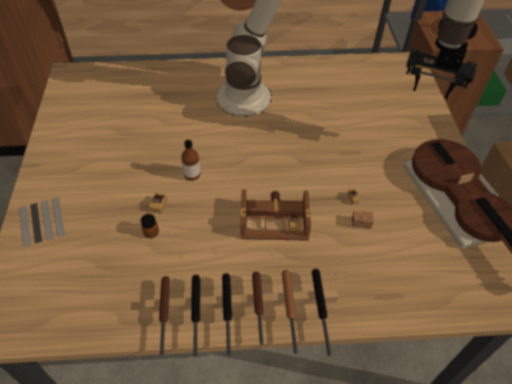

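View pics/side0.png

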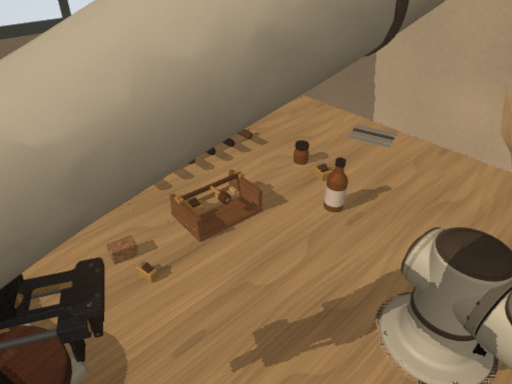

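The scene view shows the knob at about (277,198) and the rack at (275,215). The small plane is at (353,196), with the block behind it at (362,219). The large plane is at (158,202), the jar at (150,226) and the bottle at (191,160). The side view agrees: small plane (148,270), rack (217,205), knob (225,197), large plane (322,172).

```bash
cat > h.py <<'E'
import cv2,numpy as np
from station import robot, viewer
np.set_printoptions(precision=4,suppress=True)
def rays(n,uv,m=None):
    m=m or viewer.camera_model(n); K=np.array(m["mtx"]);T=np.array(m["extrinsics"])
    p=(np.atleast_2d(uv).astype(float)-K[:2,2])/[K[0,0],K[1,1]]
    if n=="wrist":
        r=np.linalg.norm(p,axis=1,keepdims=True)+1e-12
        d=np.hstack([p/r*np.sin(r),np.cos(r)])
    else:
        d=np.hstack([p,np.ones((len(p),1))]); d/=np.linalg.norm(d,axis=1,keepdims=True)
    return T[:3,3],d@T[:3,:3].T
def onz(n,uv,z,m=None):
    o,d=rays(n,uv,m); return o+d*((z-o[2])/d[:,2])[:,None]
def tri(obs):  # list of (o,d) -> point, worst miss
    A=sum(np.eye(3)-np.outer(d,d) for o,d in obs); b=sum((np.eye(3)-np.outer(d,d))@o for o,d in obs)
    p=np.linalg.solve(A,b); return p,max(np.linalg.norm(np.cross(p-o,d)) for o,d in obs)
def shot(name):
    m=viewer.camera_model("wrist"); im=viewer.capture("wrist"); cv2.imwrite(f"pics/{name}.png",im[:,:,::-1])
    np.savez(f"pics/{name}.npz",mtx=m["mtx"],extrinsics=m["extrinsics"]); return im,m
def load(name):
    z=np.load(f"pics/{name}.npz"); return cv2.imread(f"pics/{name}.png"),{k:z[k] for k in z}
def project(m,P):
    K=m["mtx"];T=m["extrinsics"];c=(np.atleast_2d(P)-T[:3,3])@T[:3,:3]
    r=np.linalg.norm(c[:,:2],axis=1,keepdims=True);th=np.arctan2(r,c[:,2:])
    return c[:,:2]/r*th*[K[0,0],K[1,1]]+K[:2,2]
E
python3 - <<'E'
from h import *
S={"small":(353,196),"block":(362,219),"large":(158,202),"jarlid":(149,219),"bottletop":(189,145),"knob":(277,198)}
D={"small":(148,270),"block":(123,249),"large":(322,172),"jarlid":(302,146),"bottletop":(340,162),"knob":(225,197)}
for k in S:
    a=rays("scene",S[k]);b=rays("side",D[k]); p,e=tri([(a[0],a[1][0]),(b[0],b[1][0])]); print(k,p,e)
print("rails tops",onz("scene",[(242,193),(306,193),(241,238),(310,238)],.066))
m=viewer.camera_model("wrist");print(m)
E
```

```text
small [0.5039 0.3111 0.015 ] 0.0008749905736054472
block [0.5952 0.3197 0.019 ] 0.0004538018988759863
large [ 0.4939 -0.2879  0.0126] 0.0004000656760657669
jarlid [ 0.5903 -0.3016  0.0579] 0.0006166023391477842
bottletop [ 0.3789 -0.1862  0.1401] 0.0022720828853916323
knob [0.5385 0.0653 0.0686] 0.004816640431028923
rails tops [[ 0.5152 -0.0323  0.066 ]
 [ 0.5253  0.1574  0.066 ]
 [ 0.6744 -0.0433  0.066 ]
 [ 0.6849  0.1469  0.066 ]]
{'mtx': array([[297.3186,   0.    , 250.8068],
       [  0.    , 297.3186, 188.323 ],
       [  0.    ,   0.    ,   1.    ]]), 'extrinsics': array([[-0.4435, -0.8649, -0.2352,  0.3416],
       [-0.8963,  0.4284,  0.1148,  0.5285],
       [ 0.0015,  0.2617, -0.9651,  0.3828],
       [ 0.    ,  0.    ,  0.    ,  1.    ]])}
```

```bash
python3 -m creep '[{"delta_pos":[0.57,-0.75,0],"dr":[0,0,4.6],"claw":-1},{"delta_pos":[0.57,-0.75,0],"dr":[0,0,4.6],"claw":-1},{"delta_pos":[0.57,-0.75,0],"dr":[0,0,4.6],"claw":-1},{"delta_pos":[0.57,-0.75,0],"dr":[0,0,4.6],"claw":-1},{"delta_pos":[0.57,-0.75,0],"dr":[0,0,4.6],"claw":-1},{"delta_pos":[0,0,0],"dr":[0,0,0],"claw":-1},{"delta_pos":[0,0,0],"dr":[0,0,0],"claw":-1}]'
python3 -c "
from h import *
shot('w1')"
python3 -m creep '[{"delta_pos":[0.3,-0.9,0],"dr":[0,0,0],"claw":-1},{"delta_pos":[0.3,-0.9,0],"dr":[0,0,0],"claw":-1},{"delta_pos":[0.3,-0.9,0],"dr":[0,0,0],"claw":-1},{"delta_pos":[0.3,-0.9,0],"dr":[0,0,0],"claw":-1},{"delta_pos":[0.3,-0.9,0],"dr":[0,0,0],"claw":-1},{"delta_pos":[0,0,0],"dr":[0,0,0],"claw":-1},{"delta_pos":[0,0,0],"dr":[0,0,0],"claw":-1}]'
python3 -c "
from h import *
shot('w2')
a=cv2.imread('pics/w1.png');b=cv2.imread('pics/w2.png')
cv2.imwrite('pics/w12.png',np.hstack([a[:,60:450],b[:,60:450]]))"
```

```text
time: 0.98
eef_pos: [0.4483, 0.3349, 0.1934]
ee_rot: [3.141, 0.0, -0.059]
contact_force: [0.4, 0.8, 0.4]
width: 1.001
grasp_force: 0.0
time: 1.9
eef_pos: [0.5382, 0.0661, 0.1936]
ee_rot: [-3.141, 0.0, -0.057]
contact_force: [-0.2, 1.2, 0.5]
width: 1.005
grasp_force: 0.0
```

View pics/w12.png

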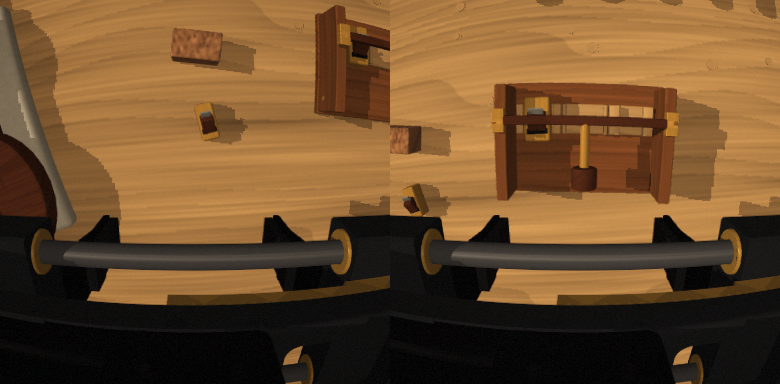

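Left (w1, column offset +60): small plane at about (266,121), slightly turned, with its block at (257,45). Right (w2, column = x−330): the medium plane is in the left (+y) cradle, the bar crosses at row ~122 and the knob is at about (254,178). I enlarge the rack to read the pocket widths.

```bash
python3 -c "
import cv2
a=cv2.imread('pics/w2.png')[75:210,155:355];cv2.imwrite('pics/c2.png',cv2.resize(a,None,fx=4,fy=4,interpolation=cv2.INTER_CUBIC))"
```

```text
(no output)
```

View pics/c2.png

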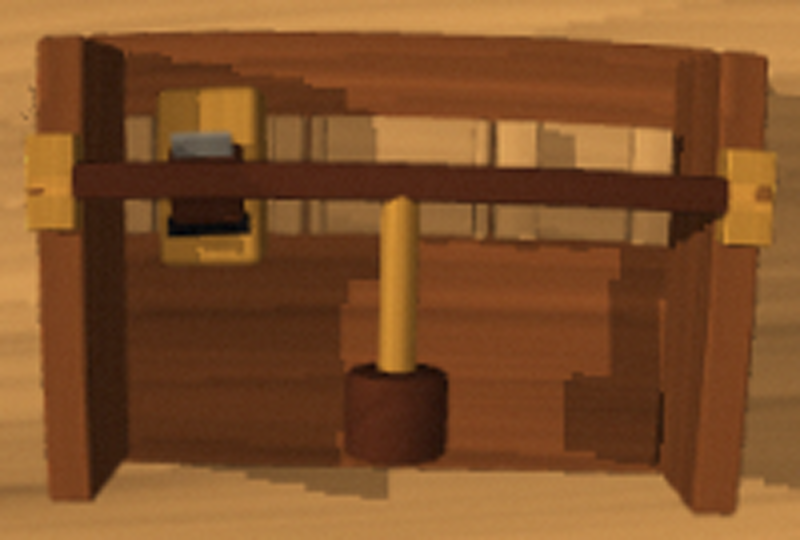

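In the crop, the middle pocket spans columns 322–478 (wide, so large) and the right one 538–632 (narrow, so small). The knob is at about (396,415). Now I turn these into positions.

```bash
python3 - <<'E'
from h import *
_,m=load('w2')
c=lambda *p:[(155+(x-1.5)/4,75+(y-1.5)/4) for x,y in p]
w=lambda p,z:onz("wrist",p,z,m)[:,:2]
rl=w(c((61,38),(72,498),(743,55),(715,512)),.066); print("rails far/near L,R",rl)
L0,L1,R0,R1=rl; ax=(L0-L1)/np.linalg.norm(L0-L1)+(R0-R1)/np.linalg.norm(R0-R1); yaw=np.arctan2(ax[1],ax[0])
ax2=(L0+L1-R0-R1); yaw2=np.arctan2(-ax2[0],ax2[1])
org=rl.mean(0)-(-.026)*np.array([np.cos(yaw2),np.sin(yaw2)]); print("yaw",yaw,yaw2,"len",np.linalg.norm(L0-L1),"span",np.linalg.norm(ax2)/2,"org",org)
R=np.array([[np.cos(yaw2),-np.sin(yaw2)],[np.sin(yaw2),np.cos(yaw2)]])
print("pocket edges rack",(w(c((322,220),(478,225),(538,225),(632,225)),.018)-org)@R)
print("cradle ends",(w(c((360,113),(360,238)),.022)-org)@R)
print("medium brass ends",(w(c((210,88),(210,263),(158,180),(262,180)),.044)-org)@R)
print("knob rack far,near,mid",(w(c((396,368),(396,462),(396,415)),.080)-org)@R, w(c((396,415)),.075))
print("bar ends",(w(c((76,180),(727,190)),.076)-org)@R)
# heights by triangulation with scene
_,d=rays("wrist",c((396,415)),m);a=rays("scene",(277,198)); print("knob tri",tri([(m["extrinsics"][:3,3],d[0]),(a[0],a[1][0])]))
E
python3 - <<'E'
from h import *
# small plane: brass/dark mask in w1
im,m=load('w1'); roi=im[95:145,245:300]; hsv=cv2.cvtColor(roi,cv2.COLOR_BGR2HSV)
print(hsv[25,::4])
cv2.imwrite('pics/c1.png',cv2.resize(np.hstack([roi]),None,fx=8,fy=8,interpolation=cv2.INTER_CUBIC))
for n,(u,v) in (("scene",(145,180)),):
    cc=viewer.capture("scene")[:,:,::-1]; cv2.imwrite('pics/s1.png',cv2.resize(cc[180:240,135:180],None,fx=8,fy=8,interpolation=cv2.INTER_CUBIC))
a=cv2.imread('pics/c1.png');b=cv2.imread('pics/s1.png');h=max(a.shape[0],b.shape[0])
cv2.imwrite('pics/cs.png',np.hstack([cv2.copyMakeBorder(x,0,h-x.shape[0],0,0,0) for x in(a,b)]))
E
```

```text
rails far/near L,R [[ 0.6448  0.1477]
 [ 0.5161  0.1575]
 [ 0.6303 -0.0358]
 [ 0.5014 -0.0266]]
yaw -0.0733707868613375 -0.07942044140777206 len 0.1290293715506326 span 0.18439820964467524 org [0.5991 0.0587]
pocket edges rack [[-0.0146  0.0234]
 [-0.015  -0.0245]
 [-0.0143 -0.043 ]
 [-0.013  -0.0726]]
cradle ends [[ 0.0184  0.0123]
 [-0.0196  0.0115]]
medium brass ends [[ 0.0249  0.0545]
 [-0.0256  0.0542]
 [-0.0015  0.0694]
 [-0.0015  0.0393]]
knob rack far,near,mid [[-0.0484  0.0004]
 [-0.0738 -0.0002]
 [-0.061   0.0001]] [[0.5371 0.0636]]
bar ends [[-0.0002  0.0854]
 [ 0.0014 -0.0858]]
knob tri (array([0.5345, 0.067 , 0.0607]), np.float64(0.0033907413375339635))
[[ 15 158 152]
 [ 15 156 154]
 [ 16 154 152]
 [ 16 174 144]
 [ 10 188  72]
 [  9 198  71]
 [  8 193  62]
 [  9 194  50]
 [ 16 164 104]
 [ 15 159 104]
 [ 15 154 104]
 [ 15 159 101]
 [ 16 160  97]
 [ 15 157 101]]
```

View pics/cs.png

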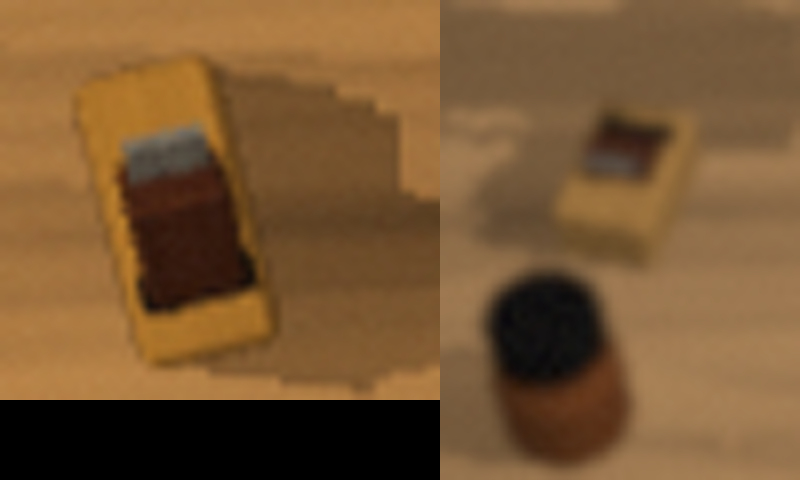

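Sizes match the text: the rack origin is (0.599, 0.059), yaw −0.078, large pocket in the middle, small pocket at −y. In the last picture the small plane's top corners are at crop (78,98), (208,58), (272,333), (143,362). The large plane lies close to the jar. Now I pinch the knob.

```bash
python3 -m creep '[{"delta_pos":[-0.01,-0.04,-0.8],"dr":[0,0,-1.2],"claw":-1},{"delta_pos":[0,0,-0.8],"dr":[0,0,0],"claw":-1},{"delta_pos":[0,0,-0.5],"dr":[0,0,0],"claw":-0.4},{"delta_pos":[0,0,-0.26],"dr":[0,0,0],"claw":-0.2},{"delta_pos":[0,0,0],"dr":[0,0,0],"claw":1},{"delta_pos":[0,0,0],"dr":[0,0,0],"claw":1},{"delta_pos":[0,0,0],"dr":[0,0,0],"claw":1},{"delta_pos":[0,0,0],"dr":[0,0,0],"claw":1}]'
python3 - <<'E'
from h import *
_,m=load('w1')
p=[(245+(x-3.5)/8,95+(y-3.5)/8) for x,y in ((78,98),(208,58),(272,333),(143,362))]
q=onz("wrist",p,.024,m)[:,:2];print(q,q.mean(0)); a=(q[0]+q[1]-q[2]-q[3])/2; b=(q[0]+q[3]-q[1]-q[2])/2
print("len",np.linalg.norm(a),np.degrees(np.arctan2(a[1],a[0])),"wid",np.linalg.norm(b),np.degrees(np.arctan2(-b[0],b[1])))
print(robot.read_state()["joint_positions"])
E
```

```text
time: 3.0
eef_pos: [0.5382, 0.0628, 0.053]
ee_rot: [-3.141, -0.002, -0.079]
contact_force: [-0.4, 1.5, 0.6]
width: 0.399
grasp_force: 0.0
[[0.523  0.3268]
 [0.528  0.307 ]
 [0.4859 0.2995]
 [0.4824 0.3192]] [0.5048 0.3131]
len 0.04200143895657761 10.338065010916349 wid 0.02019900729511573 12.086723927621977
[ 0.4156  0.391  -0.3822  0.0001 -0.7959  1.0758]
```

```bash
python3 -m creep '[{"delta_pos":[0,0,0],"dr":[0,0,0],"claw":1},{"delta_pos":[0,0,0],"dr":[0,0,0],"claw":1},{"delta_pos":[0,0,0],"dr":[0,0,0],"claw":1}]'
```

```text
time: 3.38
eef_pos: [0.5394, 0.063, 0.0556]
ee_rot: [3.142, -0.004, -0.077]
contact_force: [-4.6, 0.7, 19.3]
width: 0.072
grasp_force: 12.2
```

Run:
```python
from h import *
im,m=shot('w3'); s=viewer.capture("side"); sc=viewer.capture("scene")
a=cv2.resize(im[70:330,130:390,::-1],(400,400)); b=cv2.resize(s[130:250,150:280,::-1],(400,369),interpolation=cv2.INTER_CUBIC)
cv2.imwrite('pics/w3s.png',np.hstack([a,cv2.copyMakeBorder(b,0,31,0,0,0)]))
print(robot.read_state())
```

```text
{'time': 3.525, 'joint_positions': array([ 0.4158,  0.3878, -0.3786,  0.0028, -0.7995,  1.0758]), 'dq': array([-0.0016, -0.003 ,  0.0009, -0.0055,  0.0075, -0.0007]), 'joint_efforts': array([ -0.2922, -25.8312,  11.2128,   1.8615,   1.1808,   0.0021]), 'eef_pos': array([0.54  , 0.063 , 0.0561]), 'ee_rot': array([-3.141 , -0.0054, -0.0773]), 'contact_force': array([-4.3772, -0.1102, 17.9491]), 'wrist_torque': array([ 0.0196,  1.2129, -0.029 ]), 'grasp_force': 9.543396234512329, 'width': 0.020557560771205203}
```

View pics/w3s.png

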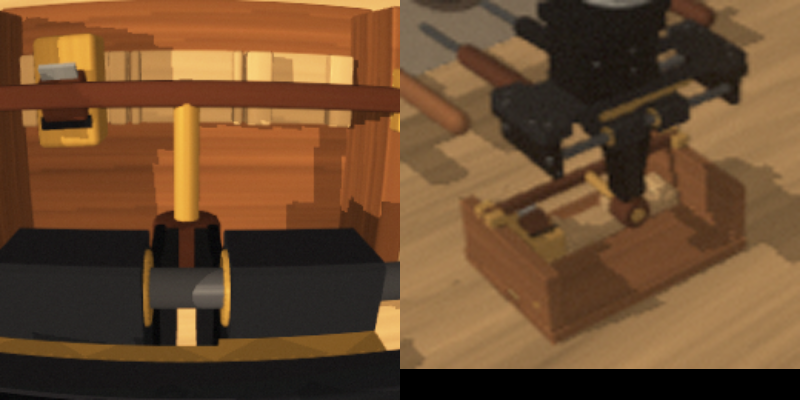

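The fingers slid off upward: the side view shows the tips resting on the upper half of the knob at (630,205). I open, go 14 mm lower and pinch again.

```bash
python3 -m creep '[{"delta_pos":[0,0,0.1],"dr":[0,0,0],"claw":-0.3},{"delta_pos":[0,0,0],"dr":[0,0,0],"claw":-0.3},{"delta_pos":[0,0,0],"dr":[0,0,0],"claw":-0.3},{"delta_pos":[0,0,0],"dr":[0,0,0],"claw":-0.3},{"delta_pos":[0,0,-0.15],"dr":[0,0,0],"claw":-0.3},{"delta_pos":[0,0,-0.15],"dr":[0,0,0],"claw":-0.3},{"delta_pos":[0,0,0],"dr":[0,0,0],"claw":-0.3}]'
python3 - <<'E'
from h import *
s=viewer.capture("side"); sc=viewer.capture("scene")
a=cv2.resize(sc[150:250,220:330,::-1],(400,364),interpolation=cv2.INTER_CUBIC); b=cv2.resize(s[130:250,150:280,::-1],(400,364),interpolation=cv2.INTER_CUBIC)
cv2.imwrite('pics/s4.png',np.hstack([a,b]))
E
```

```text
time: 4.4
eef_pos: [0.5367, 0.0623, 0.0388]
ee_rot: [3.14, 0.003, -0.079]
contact_force: [-1.3, 0.4, 0.4]
width: 0.637
grasp_force: 0.0
```

View pics/s4.png

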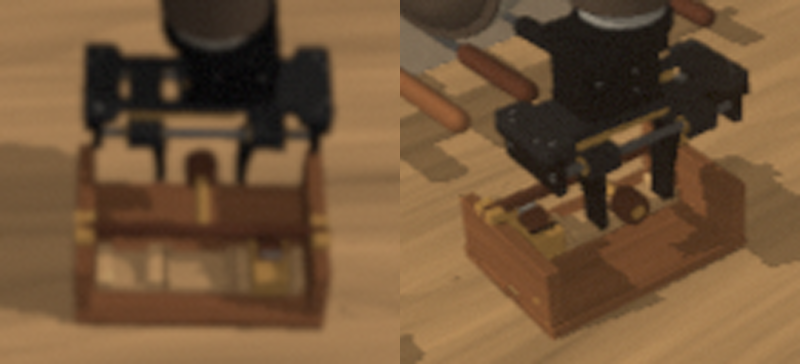

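Both views now show the tips straddling the knob, slightly below its centre. Closing.

```bash
python3 -m creep '[{"delta_pos":[0,0,0],"dr":[0,0,0],"claw":1},{"delta_pos":[0,0,0],"dr":[0,0,0],"claw":1},{"delta_pos":[0,0,0],"dr":[0,0,0],"claw":1},{"delta_pos":[0,0,0],"dr":[0,0,0],"claw":1},{"delta_pos":[0,0,0],"dr":[0,0,0],"claw":1},{"delta_pos":[0,0,0],"dr":[0,0,0],"claw":1}]'
```

```text
time: 5.25
eef_pos: [0.5379, 0.0631, 0.0403]
ee_rot: [-3.141, -0.0, -0.079]
contact_force: [-0.5, 2.6, 0.3]
width: 0.314
grasp_force: 30.0
```

```bash
python3 -m creep '[{"delta_pos":[-0.14,0.011,0],"dr":[0,0,0],"claw":1},{"delta_pos":[-0.14,0.011,0],"dr":[0,0,0],"claw":1},{"delta_pos":[-0.14,0.011,0],"dr":[0,0,0],"claw":1},{"delta_pos":[-0.14,0.011,0],"dr":[0,0,0],"claw":1},{"delta_pos":[-0.14,0.011,0],"dr":[0,0,0],"claw":1},{"delta_pos":[-0.14,0.011,0],"dr":[0,0,0],"claw":1},{"delta_pos":[-0.14,0.011,0],"dr":[0,0,0],"claw":1},{"delta_pos":[-0.14,0.011,0],"dr":[0,0,0],"claw":1},{"delta_pos":[0,0,0],"dr":[0,0,0],"claw":1},{"delta_pos":[0,0,0],"dr":[0,0,0],"claw":1},{"delta_pos":[0,0,0],"dr":[0,0,0],"claw":1}]'
```

```text
time: 6.62
eef_pos: [0.472, 0.0683, 0.0403]
ee_rot: [-3.141, -0.003, -0.079]
contact_force: [5.1, 1.8, -5.3]
width: 0.311
grasp_force: 30.0
```

The keeper moved 66 mm. Release, lift and look, then go over the small plane.

```bash
python3 -m creep '[{"delta_pos":[0,0,0],"dr":[0,0,0],"claw":-0.5},{"delta_pos":[0,0,0],"dr":[0,0,0],"claw":-0.5},{"delta_pos":[0,0,0],"dr":[0,0,0],"claw":-0.5},{"delta_pos":[0,0,0],"dr":[0,0,0],"claw":-0.5},{"delta_pos":[0,0,0.8],"dr":[0,0,0],"claw":-0.5},{"delta_pos":[0,0,0.9],"dr":[0,0,0],"claw":-1},{"delta_pos":[0,0,0.9],"dr":[0,0,0],"claw":-1},{"delta_pos":[0,0,0],"dr":[0,0,0],"claw":-1},{"delta_pos":[0,0,0],"dr":[0,0,0],"claw":-1}]'
python3 -c "
from h import *
shot('w5')"
python3 -m creep '[{"delta_pos":[0.07,0.63,0],"dr":[0,0,-9.3],"claw":-1},{"delta_pos":[0.07,0.63,0],"dr":[0,0,-9.3],"claw":-1},{"delta_pos":[0.07,0.63,0],"dr":[0,0,-9.3],"claw":-1},{"delta_pos":[0.07,0.63,-0.2],"dr":[0,0,-9.3],"claw":-1},{"delta_pos":[0.07,0.63,-0.2],"dr":[0,0,-9.3],"claw":-1},{"delta_pos":[0.07,0.63,-0.3],"dr":[0,0,-9.3],"claw":-1},{"delta_pos":[0.07,0.63,-0.3],"dr":[0,0,-9.3],"claw":-1},{"delta_pos":[0.07,0.63,-0.33],"dr":[0,0,-9.3],"claw":-1},{"delta_pos":[0,0,0],"dr":[0,0,0],"claw":-1},{"delta_pos":[0,0,0],"dr":[0,0,0],"claw":-1}]'
python3 -c "
from h import *
shot('w6')
a=cv2.imread('pics/w5.png');b=cv2.imread('pics/w6.png')
cv2.imwrite('pics/w56.png',np.hstack([a[:,60:450],b[:,60:450]]))"
```

```text
time: 7.75
eef_pos: [0.4697, 0.0678, 0.1957]
ee_rot: [-3.142, 0.001, -0.08]
contact_force: [-0.1, 0.1, -0.5]
width: 0.991
grasp_force: 0.0
time: 9.05
eef_pos: [0.5035, 0.3695, 0.1149]
ee_rot: [3.139, -0.002, -1.377]
contact_force: [0.8, -0.3, 0.0]
width: 1.002
grasp_force: 0.0
```

View pics/w56.png

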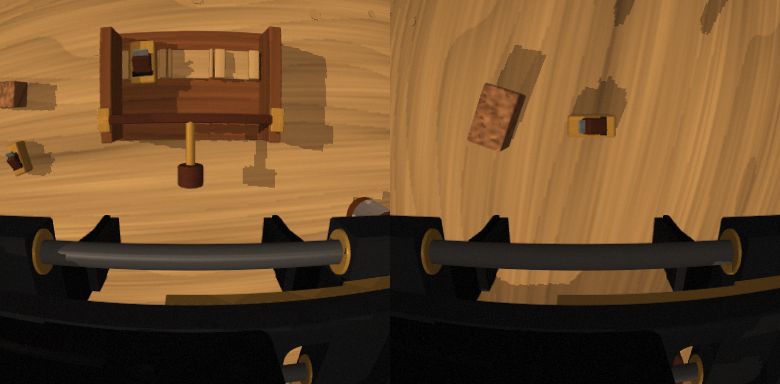

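w5 (left, column +60): the keeper is fully out, with the bar at row 119 and the knob at (250,176). w6 (right, column = x−330): the small plane is at about (261,126), aligned with the gripper, and the block is clear at (167,117). Now I measure the plane by mask in two wrist views, and check the pockets in w5.

```bash
cat >> h.py <<'E'
def brass(im,m,c,half=30,z=.024,dbg=False):
    u,v=map(int,c); r=im[v-half:v+half,u-half:u+half]; hsv=cv2.cvtColor(r,cv2.COLOR_BGR2HSV)
    k=((hsv[...,0]>=17)&(hsv[...,0]<=30)&(hsv[...,1]>185)&(hsv[...,2]>90)).astype(np.uint8)*255
    k=cv2.morphologyEx(k,cv2.MORPH_OPEN,np.ones((2,2)))
    pts=np.argwhere(k)[:,::-1]+[u-half,v-half]
    w=onz("wrist",pts,z,m)[:,:2]
    (cx,cy),(a,b),ang=cv2.minAreaRect((w*1000).astype(np.float32))
    if a<b: a,b,ang=b,a,ang-90
    px=project(m,[cx/1000,cy/1000,z])[0]
    return np.array([cx,cy])/1000,(a,b),(ang+90)%180-90,px,len(pts)
E
python3 - <<'E'
from h import *
obs=[]
for n,c in (("w1",(266,121)),("w6",(261,126)),("w5",(78,158))):
    im,m=load(n); r=brass(im,m,c); print(n,r)
    if n!="w5": obs.append((m["extrinsics"][:3,3],rays("wrist",r[3],m)[1][0]))
print("tri",tri(obs))
im,m=load("w5"); row=im[60:70,200:345].mean(0).astype(int)
g=row.sum(1); print("pocket edge cols",[(200+i,int(g[i+1]-g[i-1])) for i in range(1,len(g)-1) if abs(g[i+1]-g[i-1])>70])
org=np.array([.5991,.0587]);y=-.078;R=np.array([[np.cos(y),-np.sin(y)],[np.sin(y),np.cos(y)]])
print("small plane size check ok; targets large",org,"small",org+R@[0,-.056])
E
```

```text
w1 (array([0.504, 0.312]), (43.30984878540039, 20.20340919494629), 11.74803352355957, array([267.4441, 121.7911]), 226)
w6 (array([0.504 , 0.3133]), (43.511348724365234, 19.99468421936035), 11.724677085876465, array([262.0508, 126.5332]), 367)
w5 (array([0.5036, 0.31  ]), (42.75889205932617, 19.023374557495117), 10.43214225769043, array([ 75.9533, 159.8225]), 114)
tri (array([0.5046, 0.3127, 0.0361]), np.float64(2.5108188627209105e-05))
pocket edge cols [(210, 71), (211, 191), (212, 83), (214, -74), (215, -72), (217, 115), (225, -108), (226, -88), (227, 75), (228, 105), (271, -110), (272, -222), (274, 267), (275, 189), (284, -147), (294, 90), (295, 110), (309, 93), (318, -271), (319, -249)]
small plane size check ok; targets large [0.5991 0.0587] small [0.5947 0.0029]
```

Run:
```python
from h import *
for k,a,b in (("tipR",(264.5,199.5),(235.1,193.4)),("tipL",(287.4,200),(215,204.5)),("knob",(275.8,195.4),(224.8,196.7))):
    A=rays("scene",a);B=rays("side",b);print(k,tri([(A[0],A[1][0]),(B[0],B[1][0])]))
```

```text
tipR (array([0.5384, 0.0299, 0.0629]), np.float64(0.0034461845738889174))
tipL (array([0.5408, 0.0962, 0.0598]), np.float64(0.004900013023942764))
knob (array([0.5344, 0.065 , 0.0731]), np.float64(0.0013481118600127458))
```

Tips seem to sit about 20 mm behind the reported TCP when part open, which explains the slip. I find the true tip depth by descending gently beside the small plane.

```bash
python3 -m creep '[{"delta_pos":[0.013,-0.5,0],"dr":[0,0,0.5],"claw":-0.45},{"delta_pos":[0,-0.45,0],"dr":[0,0,0],"claw":-0.45},{"delta_pos":[0,0,-0.3],"dr":[0,0,0],"claw":-0.45},{"delta_pos":[0,0,-0.5],"dr":[0,0,0],"claw":-0.45},{"delta_pos":[0,0,-0.5],"dr":[0,0,0],"claw":-0.45},{"delta_pos":[0,0,-0.28],"dr":[0,0,0],"claw":-0.45},{"delta_pos":[0,0,0],"dr":[0,0,0],"claw":-0.45},{"delta_pos":[0,0,0],"dr":[0,0,0],"claw":-0.45}]'
python3 - <<'E'
from h import *
shot('w7'); s=viewer.capture("side"); sc=viewer.capture("scene")
a=cv2.resize(sc[150:240,310:400,::-1],(400,400),interpolation=cv2.INTER_CUBIC); b=cv2.resize(s[200:310,80:190,::-1],(400,400),interpolation=cv2.INTER_CUBIC)
cv2.imwrite('pics/s7.png',np.hstack([a,b]))
E
```

```text
time: 10.1
eef_pos: [0.5058, 0.3139, 0.0229]
ee_rot: [-3.139, 0.001, -1.369]
contact_force: [-0.3, -0.0, 0.0]
width: 0.725
grasp_force: 0.0
```

View pics/s7.png

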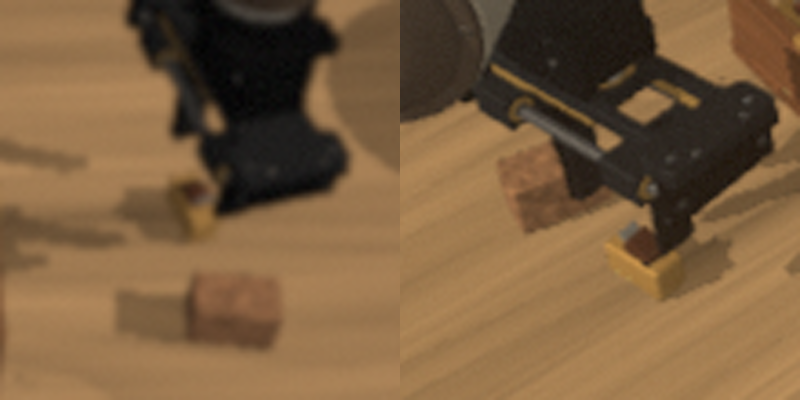

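Run:
```python
from h import *
def t(k,a,b):
    A=rays("scene",(310+.225*a[0],150+.225*a[1]));B=rays("side",(80+.275*b[0],200+.275*b[1]));print(k,tri([(A[0],A[1][0]),(B[0],B[1][0])]))
t("tip+x",(222,208),(180,192));t("tip-x",(180,133),(272,247));t("plane wedge top",(192,190),(240,240)); t("block corner",(193,275),(100,160))
t("plane top corner +x",(213,222),(205,240));t("plane",(193,207),(242,262))
# predicted tool-point pixels in wrist
im,m=load('w7'); s=robot.read_state()
P=np.array([.5058,.3139,.0229]); print(project(m,[P,[.5044,.3128,.024]]))
im6=im.copy();cv2.imwrite('pics/c7.png',cv2.resize(im[100:300,120:390],None,fx=2.9,fy=2.9))
```

```text
tip+x (array([0.5386, 0.3235, 0.0519]), np.float64(0.00397589871428929))
tip-x (array([0.4679, 0.3076, 0.0483]), np.float64(0.0023345689109888425))
plane wedge top (array([0.5032, 0.3115, 0.0291]), np.float64(0.0013283134465636717))
block corner (array([0.5947, 0.3194, 0.044 ]), np.float64(0.028892249618114263))
plane top corner +x (array([0.5253, 0.3234, 0.0206]), np.float64(0.0014117631656733797))
plane (array([0.5038, 0.3141, 0.0113]), np.float64(0.00017888701577534872))
[[251.3276 216.0759]
 [253.6795 215.5487]]
```

Triangulation puts the fingertips at z ≈ 0.049 with the TCP at 0.023, centred over the plane at (0.504,0.314). I lower by small steps, watching the force.

```bash
python3 -m creep '[{"delta_pos":[0,0,-0.2],"dr":[0,0,0],"claw":-0.45},{"delta_pos":[0,0,-0.13],"dr":[0,0,0],"claw":-0.45},{"delta_pos":[0,0,0],"dr":[0,0,0],"claw":-0.45}]'; python3 -m creep '[{"delta_pos":[0,0,-0.1],"dr":[0,0,0],"claw":-0.45},{"delta_pos":[0,0,0],"dr":[0,0,0],"claw":-0.45}]'
```

```text
time: 10.62
eef_pos: [0.5043, 0.3127, 0.0005]
ee_rot: [3.139, -0.001, -1.369]
contact_force: [-0.3, 0.5, 0.1]
width: 0.724
grasp_force: 0.0
time: 10.88
eef_pos: [0.5046, 0.3131, -0.0048]
ee_rot: [3.141, -0.001, -1.369]
contact_force: [0.5, 0.3, 0.8]
width: 0.723
grasp_force: 0.0
```

```bash
python3 -m creep '[{"delta_pos":[0,0,-0.1],"dr":[0,0,0],"claw":-0.45},{"delta_pos":[0,0,0],"dr":[0,0,0],"claw":-0.45}]'; python3 -m creep '[{"delta_pos":[0,0,0],"dr":[0,0,0],"claw":1},{"delta_pos":[0,0,0],"dr":[0,0,0],"claw":1},{"delta_pos":[0,0,0],"dr":[0,0,0],"claw":1},{"delta_pos":[0,0,0],"dr":[0,0,0],"claw":1},{"delta_pos":[0,0,0],"dr":[0,0,0],"claw":1}]'
```

```text
time: 11.12
eef_pos: [0.5046, 0.3131, -0.0108]
ee_rot: [3.141, -0.001, -1.369]
contact_force: [-0.8, -0.4, -0.1]
width: 0.726
grasp_force: 0.0
time: 11.75
eef_pos: [0.5049, 0.3134, -0.0101]
ee_rot: [-3.142, 0.0, -1.369]
contact_force: [0.3, -0.2, 1.4]
width: 0.525
grasp_force: 30.0
```

Gripped at 45.7 mm, matching the plane's 46 mm length. I lift, carry it over the rack and check before lowering.

```bash
python3 -m creep '[{"delta_pos":[0,0,0.3],"dr":[0,0,0],"claw":1},{"delta_pos":[0,0,0.7],"dr":[0,0,0],"claw":1},{"delta_pos":[0,0,0.7],"dr":[0,0,0],"claw":1},{"delta_pos":[0.21,-0.74,0],"dr":[0,0,-2.3],"claw":1},{"delta_pos":[0.21,-0.74,0],"dr":[0,0,-2.3],"claw":1},{"delta_pos":[0.21,-0.74,0],"dr":[0,0,-2.3],"claw":1},{"delta_pos":[0.21,-0.74,0],"dr":[0,0,-2.3],"claw":1},{"delta_pos":[0.21,-0.74,0],"dr":[0,0,-2.3],"claw":1},{"delta_pos":[0.21,-0.74,0],"dr":[0,0,-2.3],"claw":1},{"delta_pos":[0.24,-0.74,0],"dr":[0,0,-2.2],"claw":1},{"delta_pos":[0,0,0],"dr":[0,0,0],"claw":1},{"delta_pos":[0,0,0],"dr":[0,0,0],"claw":1}]'
python3 - <<'E'
from h import *
im,m=shot('w8'); sc=viewer.capture("scene")
a=cv2.resize(im[60:300,110:390,::-1],(466,400)); b=cv2.resize(sc[150:250,230:310,::-1],(320,400),interpolation=cv2.INTER_CUBIC)
cv2.imwrite('pics/s8.png',np.hstack([a,b]))
E
```

```text
time: 13.25
eef_pos: [0.5945, 0.0025, 0.0913]
ee_rot: [3.141, 0.0, -1.649]
contact_force: [-0.7, 0.3, -1.4]
width: 0.524
grasp_force: 30.0
```

View pics/s8.png

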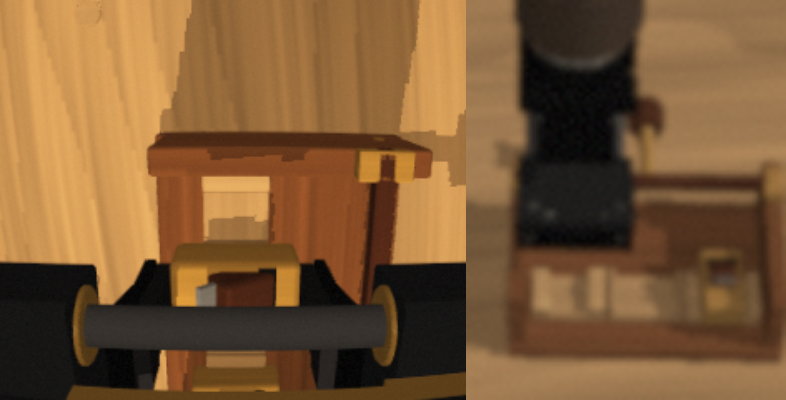

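The picture shows the small plane held level, with its long axis along the pocket and its column centred at 235 against 237 for the cradle. The outer wall of the cradle is at crop rows 178–190. Quick y check from those rows.

Run:
```python
from h import *
im,m=load('w8'); org=np.array([.5991,.0587]);y=-.078;R=np.array([[np.cos(y),-np.sin(y)],[np.sin(y),np.cos(y)]])
g=im[150:215,240:258].astype(int).sum(2).mean(1); d=np.diff(g); print([(150+i+.5,int(d[i])) for i in range(len(d)) if abs(d[i])>25])
c=lambda p:(110+p[0]/1.664,60+p[1]/1.667)
for z in(.022,.028): print(z,(onz("wrist",[c((237,178)),c((237,191)),c((205,205)),c((270,205))],z,m)[:,:2]-org)@R)
print("rail top inner/outer",(onz("wrist",[c((280,135)),c((280,175))],.066,m)[:,:2]-org)@R)
```

```text
[(154.5, 45), (164.5, 48), (165.5, 182), (174.5, -69), (175.5, 37), (189.5, -56), (190.5, -61), (203.5, -81)]
0.022 [[-0.0014 -0.0768]
 [-0.0014 -0.0697]
 [ 0.0159 -0.062 ]
 [-0.0193 -0.062 ]]
0.028 [[-0.0014 -0.078 ]
 [-0.0014 -0.071 ]
 [ 0.0155 -0.0635]
 [-0.0188 -0.0635]]
rail top inner/outer [[-0.0199 -0.1046]
 [-0.0202 -0.0868]]
```

Consistent: the pocket centre is at rack y −0.0565 and the TCP at −0.0564. Lowering gently.

```bash
python3 -m creep '[{"delta_pos":[0,0,-0.3],"dr":[0,0,0],"claw":1},{"delta_pos":[0,0,-0.4],"dr":[0,0,0],"claw":1},{"delta_pos":[0,0,-0.3],"dr":[0,0,0],"claw":1},{"delta_pos":[0,0,-0.15],"dr":[0,0,0],"claw":1},{"delta_pos":[0,0,-0.1],"dr":[0,0,0],"claw":1},{"delta_pos":[0,0,-0.1],"dr":[0,0,0],"claw":1},{"delta_pos":[0,0,0],"dr":[0,0,0],"claw":1},{"delta_pos":[0,0,0],"dr":[0,0,0],"claw":1}]'
```

```text
time: 14.35
eef_pos: [0.5953, 0.0026, 0.0112]
ee_rot: [-3.141, 0.0, -1.648]
contact_force: [-0.6, 0.3, -0.1]
width: 0.52
grasp_force: 30.0
```

```bash
python3 -m creep '[{"delta_pos":[0,0,-0.03],"dr":[0,0,0],"claw":1},{"delta_pos":[0,0,-0.02],"dr":[0,0,0],"claw":1},{"delta_pos":[0,0,0],"dr":[0,0,0],"claw":1},{"delta_pos":[0,0,0],"dr":[0,0,0],"claw":1}]'
```

```text
time: 14.85
eef_pos: [0.595, 0.0025, 0.0079]
ee_rot: [-3.141, 0.0, -1.648]
contact_force: [-0.3, -0.2, 1.0]
width: 0.521
grasp_force: 30.0
```

```bash
python3 -m creep '[{"delta_pos":[0,0,-0.01],"dr":[0,0,0],"claw":1},{"delta_pos":[0,0,0],"dr":[0,0,0],"claw":-0.3},{"delta_pos":[0,0,0],"dr":[0,0,0],"claw":-0.3},{"delta_pos":[0,0,0],"dr":[0,0,0],"claw":-0.3},{"delta_pos":[0,0,0.3],"dr":[0,0,0],"claw":-0.3},{"delta_pos":[0,0,0.8],"dr":[0,0,0],"claw":-0.3},{"delta_pos":[0,0,0.8],"dr":[0,0,0],"claw":-0.6},{"delta_pos":[0,0,0.8],"dr":[0,0,0],"claw":-0.6},{"delta_pos":[-0.337,-0.775,0],"dr":[0,0,0],"claw":-0.6},{"delta_pos":[-0.337,-0.775,0],"dr":[0,0,0],"claw":-0.6},{"delta_pos":[-0.337,-0.775,0],"dr":[0,0,0],"claw":-0.6},{"delta_pos":[-0.337,-0.775,0],"dr":[0,0,0],"claw":-0.6},{"delta_pos":[-0.337,-0.775,-0.3],"dr":[0,0,0],"claw":-0.6},{"delta_pos":[0,0,0],"dr":[0,0,0],"claw":-0.6},{"delta_pos":[0,0,0],"dr":[0,0,0],"claw":-0.6}]'
python3 - <<'E'
from h import *
im,m=shot('w9')
print(project(m,[.494,-.288,.028]))
for it,c in enumerate([project(m,[.494,-.288,.028])[0]]*1):
    r=brass(im,m,c,half=50,z=.028); print(r); print(brass(im,m,r[3],half=40,z=.028))
# dark lid of the jar
lid=onz("wrist",project(m,[.590,-.302,.066]),.066,m); g=cv2.cvtColor(im,cv2.COLOR_BGR2HSV)
u,v=project(m,[.590,-.302,.066])[0].astype(int);print(u,v)
k=(g[v-35:v+35,max(u-35,0):u+35,2]<45); p=np.argwhere(k)[:,::-1]+[max(u-35,0),v-35]; w=onz("wrist",p,.066,m);print("lid",w.mean(0),w.min(0),w.max(0),len(p))
# seated small plane in scene image
E
```

```text
time: 16.73
eef_pos: [0.494, -0.2301, 0.1512]
ee_rot: [-3.141, -0.0, -1.649]
contact_force: [0.1, 1.1, -0.2]
width: 0.796
grasp_force: 0.0
[[246.8012 122.1842]]
(array([0., 0.]), (0.0, 0.0), 0.0, array([523.633 , 279.6841]), 0)
(array([0., 0.]), (0.0, 0.0), 0.0, array([523.633 , 279.6841]), 0)
145 119
lid [ 0.5921 -0.305   0.066 ] [ 0.5694 -0.3259  0.066 ] [ 0.6151 -0.2847  0.066 ] 1489
```

Run:
```python
from h import *
im,m=load('w9'); g=cv2.cvtColor(im,cv2.COLOR_BGR2HSV)
for v in range(84,164,6): print(v,' '.join('%d/%d/%d'%tuple(g[v,u]) for u in range(196,302,8)))
```

```text
84 16/155/176 16/156/183 16/153/192 15/152/174 15/160/121 15/159/120 15/156/119 15/156/131 16/158/139 16/158/140 16/154/146 16/151/208 16/156/190 16/156/189
90 16/156/175 16/153/188 16/155/191 16/157/172 16/155/123 15/155/120 15/158/118 15/157/130 15/156/141 15/157/145 14/157/145 16/152/207 16/154/190 16/154/189
96 16/154/179 16/151/188 16/154/192 16/153/173 15/162/123 15/160/121 15/156/119 15/158/129 16/158/142 15/153/147 16/153/192 16/153/208 16/155/188 16/155/188
102 16/157/180 16/152/189 16/154/191 16/161/152 16/174/126 16/159/125 15/159/117 15/157/130 15/156/141 16/156/150 16/153/193 16/151/209 16/155/189 16/154/190
108 16/156/177 16/156/189 16/154/191 17/192/165 17/192/190 16/190/148 17/192/146 16/192/138 16/167/130 15/155/151 16/154/194 16/153/209 16/152/188 16/155/188
114 16/155/178 16/153/190 16/151/193 17/190/193 18/192/193 17/59/112 9/190/74 8/191/64 14/124/35 17/189/194 16/155/193 16/153/210 16/155/188 16/152/189
120 16/154/175 16/155/191 16/153/195 17/190/189 17/190/193 19/54/119 9/184/68 8/188/69 150/15/17 17/192/189 17/155/191 16/153/210 16/150/187 16/154/190
126 16/15
[... 380 characters left out ...]
68 17/188/152 16/173/143 16/152/191 16/153/209 16/156/190 16/151/191
144 16/155/186 16/151/194 16/153/188 16/156/178 16/154/174 16/152/179 16/155/148 16/155/173 17/184/172 16/156/191 16/154/190 16/151/209 16/155/192 16/156/191
150 16/153/190 16/155/193 16/152/188 16/154/184 16/156/175 16/153/178 15/156/147 15/158/168 16/154/196 16/154/191 16/154/189 16/151/211 16/153/197 16/155/193
156 16/154/192 16/154/194 16/154/186 16/153/188 16/157/177 16/157/179 16/159/146 15/154/169 16/155/193 16/155/192 16/153/188 16/152/210 16/152/198 16/153/193
162 16/154/194 16/156/195 16/154/189 16/153/185 16/152/179 16/152/181 15/155/150 15/155/170 16/155/192 16/153/193 16/155/187 17/151/211 16/151/198 16/153/193
```

```bash
sed -i 's/hsv\[...,0\]>=17/hsv[...,0]>=15/; s/hsv\[...,1\]>185/hsv[...,1]>173/' h.py
python3 - <<'E'
from h import *
im,m=load('w9')
r=brass(im,m,(248,122),half=36,z=.028); print(r)
org=np.array([.5991,.0587])
# height from scene view: brass top-face centre in scene by same saturation mask
sc=viewer.capture("scene")[:,:,::-1].copy(); print('cam',m["extrinsics"][:3,3])
h=cv2.cvtColor(sc[185:216,140:175],cv2.COLOR_BGR2HSV); k=(h[...,1]>173)&(h[...,2]>60)
print(k.astype(int).sum(), np.argwhere(k).mean(0)[::-1]+[140,185] if k.any() else None)
E
```

```text
(array([ 0.4964, -0.2864]), (56.889225006103516, 37.515625), -16.439056396484375, array([244.6024, 123.8484]), 1098)
cam [ 0.4887 -0.301   0.3413]
0 None
```

The large plane measures 57×37.5 mm at (0.4964,−0.2864), yaw −16.4°. The jar lid is at (0.592,−0.305), so the gripper body's far end could overlap it. I check the body's real height from the earlier view at the small plane, whose body edge ran from (360,198) to (388,192).

Run:
```python
from h import *
o,d=rays("scene",[(360,197.7),(387.6,191.6)])
for i,X in ((0,.6065),(1,.5915)): print(o+d[i]*((X-o[0])/d[i][0]))
# present pose: triangulate lowest dark (gripper) points in scene
s=robot.read_state();print(s["eef_pos"],s["ee_rot"])
sc=viewer.capture("scene"); g=sc.max(2)<38
y0,x0=95,110; lab=g[y0:215,x0:240]
for u in range(x0,240,4):
    v=np.argwhere(g[60:212,u])[:,0]+60
    if len(v): print(u,v.min(),v.max(),end=' | ')
```

```text
[0.6065 0.2894 0.1368]
[0.5915 0.3697 0.1398]
[ 0.4946 -0.2293  0.1515] [-3.1406 -0.0002 -1.6471]
150 118 168 | 154 123 169 | 158 124 169 | 162 125 169 | 166 124 174 | 170 100 174 | 174 98 169 | 178 113 159 | 182 115 129 | 186 142 146 | 190 142 146 |
```

The body underside is at least 90 mm above the reported TCP, consistent with the tip offset, so it clears the 66 mm jar. Descending on the large plane in two stages.

```bash
python3 -m creep '[{"delta_pos":[0.03,-0.5,0],"dr":[0,0,-6],"claw":-0.65},{"delta_pos":[0,-0.45,0],"dr":[0,0,-6],"claw":-0.65},{"delta_pos":[0,0,-0.5],"dr":[0,0,0],"claw":-0.65},{"delta_pos":[0,0,-0.6],"dr":[0,0,0],"claw":-0.65},{"delta_pos":[0,0,-0.6],"dr":[0,0,0],"claw":-0.65},{"delta_pos":[0,0,-0.4],"dr":[0,0,0],"claw":-0.65},{"delta_pos":[0,0,0],"dr":[0,0,0],"claw":-0.65},{"delta_pos":[0,0,0],"dr":[0,0,0],"claw":-0.65}]'
python3 -m creep '[{"delta_pos":[0,0,-0.15],"dr":[0,0,0],"claw":-0.65},{"delta_pos":[0,0,-0.15],"dr":[0,0,0],"claw":-0.65},{"delta_pos":[0,0,0],"dr":[0,0,0],"claw":-0.65}]'
```

```text
time: 17.88
eef_pos: [0.497, -0.2868, 0.0263]
ee_rot: [-3.139, -0.0, -1.856]
contact_force: [-0.8, -0.2, 0.7]
width: 0.822
grasp_force: 0.0
time: 18.25
eef_pos: [0.4949, -0.2867, 0.0064]
ee_rot: [3.14, 0.0, -1.858]
contact_force: [-0.3, -0.2, 0.5]
width: 0.827
grasp_force: 0.0
```

```bash
python3 -m creep '[{"delta_pos":[0,0,-0.15],"dr":[0,0,0],"claw":-0.65},{"delta_pos":[0,0,-0.12],"dr":[0,0,0],"claw":-0.65},{"delta_pos":[0,0,0],"dr":[0,0,0],"claw":-0.65},{"delta_pos":[0,0,0],"dr":[0,0,0],"claw":1},{"delta_pos":[0,0,0],"dr":[0,0,0],"claw":1},{"delta_pos":[0,0,0],"dr":[0,0,0],"claw":1},{"delta_pos":[0,0,0],"dr":[0,0,0],"claw":1},{"delta_pos":[0,0,0],"dr":[0,0,0],"claw":1}]'
python3 - <<'E'
from h import *
shot('w10'); im,m=load('w10'); g=cv2.cvtColor(im,cv2.COLOR_BGR2HSV)
u,v=project(m,[.592,-.305,.066])[0].astype(int);print(u,v)
E
```

```text
time: 19.25
eef_pos: [0.4963, -0.2872, -0.0087]
ee_rot: [-3.14, -0.0, -1.858]
contact_force: [2.3, -1.6, 0.3]
width: 0.661
grasp_force: 30.0
68 278
```

Gripped at 57.5 mm. Lifting clear of the jar and carrying to the middle cradle.

```bash
python3 -m creep '[{"delta_pos":[0,0,0.3],"dr":[0,0,0],"claw":1},{"delta_pos":[0,0,0.75],"dr":[0,0,0],"claw":1},{"delta_pos":[0,0,0.75],"dr":[0,0,0],"claw":1},{"delta_pos":[0.45,0.6,0],"dr":[0,0,1.5],"claw":1},{"delta_pos":[0.45,0.6,0],"dr":[0,0,1.5],"claw":1},{"delta_pos":[0.134,0.757,0],"dr":[0,0,1.5],"claw":1},{"delta_pos":[0.134,0.757,0],"dr":[0,0,1.5],"claw":1},{"delta_pos":[0.134,0.757,0],"dr":[0,0,1.5],"claw":1},{"delta_pos":[0.134,0.757,0],"dr":[0,0,1.5],"claw":1},{"delta_pos":[0.134,0.757,0],"dr":[0,0,1.5],"claw":1},{"delta_pos":[0.134,0.757,0],"dr":[0,0,1.5],"claw":1},{"delta_pos":[0,0,0],"dr":[0,0,0],"claw":1},{"delta_pos":[0,0,0],"dr":[0,0,0],"claw":1}]'
python3 - <<'E'
from h import *
shot('w11'); im,m=load('w11'); org=np.array([.5991,.0587]);y=-.078;R=np.array([[np.cos(y),-np.sin(y)],[np.sin(y),np.cos(y)]])
P=lambda x,yy,z:project(m,[*(org+R@[x,yy]),z])[0]
print("expected small seat px",P(0,-.056,.042))
r=brass(im,m,P(0,-.056,.042),half=30,z=.042); print("small seated rack",(r[0]-org)@R,r[1:3],np.degrees(y))
g=im.astype(int).sum(2); 
for x in (.0,.012,-.012):
    ys=np.arange(-.1,-.02,.001); q=np.array([P(x,t,.028) for t in ys]); val=[g[int(round(b)),int(round(a))] for a,b in q]; print(x,val)
E
```

```text
time: 20.92
eef_pos: [0.5963, 0.0572, 0.0978]
ee_rot: [3.138, -0.001, -1.649]
contact_force: [0.0, 0.3, -3.3]
width: 0.664
grasp_force: 30.0
expected small seat px [247.7445 129.8256]
small seated rack [-0.0002 -0.0563] ((44.78053283691406, 20.912059783935547), -4.506584167480469) -4.469070802020421
0.0 [np.int64(195), np.int64(186), np.int64(188), np.int64(184), np.int64(179), np.int64(178), np.int64(173), np.int64(183), np.int64(172), np.int64(178), np.int64(176), np.int64(151), np.int64(121), np.int64(117), np.int64(124), np.int64(194), np.int64(192), np.int64(252), np.int64(350), np.int64(357), np.int64(364), np.int64(367), np.int64(376), np.int64(376), np.int64(380), np.int64(373), np.int64(388), np.int64(377), np.int64(380), np.int64(311), np.int64(327), np.int64(343), np.int64(284), np.int64(262), np.int64(287), np.int64(313), np.int64(110), np.int64(108), np.int64(115), np.int64(116), np.int64(102), np.int64(112), np.int64(115), np.int64(114), np.int64(121), np.int64(114), np.int64(113), np.int64(110), np.int64(121), np.int64(136), np.int64(134), np.int64(132), np.int64(139),
[... 2117 characters left out ...]
p.int64(265), np.int64(281), np.int64(78), np.int64(78), np.int64(122), np.int64(128), np.int64(144), np.int64(142), np.int64(142), np.int64(144), np.int64(138), np.int64(148), np.int64(142), np.int64(141), np.int64(148), np.int64(138), np.int64(140), np.int64(135), np.int64(116), np.int64(89), np.int64(190), np.int64(379), np.int64(367), np.int64(359), np.int64(303), np.int64(274), np.int64(388), np.int64(480), np.int64(487), np.int64(488), np.int64(496), np.int64(500), np.int64(508), np.int64(518), np.int64(518), np.int64(520), np.int64(518), np.int64(505), np.int64(297), np.int64(265), np.int64(253), np.int64(444), np.int64(474), np.int64(492), np.int64(478), np.int64(490), np.int64(489)]
```

The small plane is seated at rack (−0.0002, −0.0563), aligned and level. The gap between cradles shows at y −0.028, as it should. Lowering the large plane.

```bash
python3 -m creep '[{"delta_pos":[0.04,0.01,-0.3],"dr":[0,0,0],"claw":1},{"delta_pos":[0,0,-0.4],"dr":[0,0,0],"claw":1},{"delta_pos":[0,0,-0.3],"dr":[0,0,0],"claw":1},{"delta_pos":[0,0,-0.15],"dr":[0,0,0],"claw":1},{"delta_pos":[0,0,-0.12],"dr":[0,0,0],"claw":1},{"delta_pos":[0,0,-0.1],"dr":[0,0,0],"claw":1},{"delta_pos":[0,0,-0.05],"dr":[0,0,0],"claw":1},{"delta_pos":[0,0,0],"dr":[0,0,0],"claw":1},{"delta_pos":[0,0,0],"dr":[0,0,0],"claw":1}]'
```

```text
time: 22.1
eef_pos: [0.6006, 0.0583, 0.0142]
ee_rot: [-3.141, 0.0, -1.648]
contact_force: [0.3, 0.2, -2.7]
width: 0.659
grasp_force: 30.0
```

```bash
python3 -m creep '[{"delta_pos":[0,0,-0.04],"dr":[0,0,0],"claw":1},{"delta_pos":[0,0,-0.03],"dr":[0,0,0],"claw":1},{"delta_pos":[0,0,0],"dr":[0,0,0],"claw":1},{"delta_pos":[0,0,0],"dr":[0,0,0],"claw":1}]'
```

```text
time: 22.6
eef_pos: [0.6002, 0.0582, 0.0095]
ee_rot: [3.142, -0.0, -1.648]
contact_force: [-0.6, -0.8, -3.7]
width: 0.663
grasp_force: 30.0
```

```bash
python3 -m creep '[{"delta_pos":[0,0,-0.02],"dr":[0,0,0],"claw":1},{"delta_pos":[0,0,0],"dr":[0,0,0],"claw":1},{"delta_pos":[0,0,0],"dr":[0,0,0],"claw":1}]'
```

```text
time: 22.98
eef_pos: [0.6003, 0.0582, 0.0093]
ee_rot: [-3.141, 0.0, -1.648]
contact_force: [-2.4, -0.5, 5.1]
width: 0.658
grasp_force: 30.0
```

Contact felt. Releasing, lifting, and turning back over the knob.

```bash
python3 -m creep '[{"delta_pos":[0,0,0],"dr":[0,0,0],"claw":-0.5},{"delta_pos":[0,0,0],"dr":[0,0,0],"claw":-0.5},{"delta_pos":[0,0,0],"dr":[0,0,0],"claw":-0.5},{"delta_pos":[0,0,0.3],"dr":[0,0,0],"claw":-0.5},{"delta_pos":[0,0,0.8],"dr":[0,0,0],"claw":-0.5},{"delta_pos":[0,0,0.8],"dr":[0,0,0],"claw":-0.5},{"delta_pos":[0,0,0.8],"dr":[0,0,0],"claw":-0.5},{"delta_pos":[-0.237,0.019,0],"dr":[0,0,10],"claw":-0.5},{"delta_pos":[-0.237,0.019,0],"dr":[0,0,10],"claw":-0.5},{"delta_pos":[-0.237,0.019,0],"dr":[0,0,10],"claw":-0.5},{"delta_pos":[-0.237,0.019,0],"dr":[0,0,10],"claw":-0.5},{"delta_pos":[-0.237,0.019,0],"dr":[0,0,10],"claw":-0.5},{"delta_pos":[-0.237,0.019,0],"dr":[0,0,10],"claw":-0.5},{"delta_pos":[-0.237,0.019,0],"dr":[0,0,10],"claw":-0.5},{"delta_pos":[-0.237,0.019,0],"dr":[0,0,10],"claw":-0.5},{"delta_pos":[-0.237,0.019,0],"dr":[0,0,10],"claw":-0.5},{"delta_pos":[0,0,0],"dr":[0,0,0],"claw":-0.5},{"delta_pos":[0,0,0],"dr":[0,0,0],"claw":-0.5}]'
python3 - <<'E'
from h import *
shot('w12b'); im,m=load('w12b'); org=np.array([.5991,.0587]);y=-.078;R=np.array([[np.cos(y),-np.sin(y)],[np.sin(y),np.cos(y)]])
P=lambda x,yy,z:project(m,[*(org+R@[x,yy]),z])[0]
for n,yy,z in (("small",-.056,.042),("large",0,.046),("med",.056,.044)):
    r=brass(im,m,P(0,yy,z),half=22,z=z); print(n,P(0,yy,z),(r[0]-org)@R-[0,yy],r[1],r[2]-np.degrees(y))
# knob: dark-brown blob near expected
p=P(-.128,0,.071); g=cv2.cvtColor(im,cv2.COLOR_BGR2HSV); u,v=p.astype(int); k=g[v-22:v+22,u-22:u+22]; kk=(k[...,2]<90); q=np.argwhere(kk)[:,::-1]+[u-22,v-22]
w=onz("wrist",q,.078,m)[:,:2]; print("knob rack",(w.mean(0)-org)@R,len(q),(w.min(0)-w.max(0)))
E
```

```text
time: 25.22
eef_pos: [0.4728, 0.0686, 0.1705]
ee_rot: [-3.141, -0.001, -0.08]
contact_force: [-0.6, 0.8, 1.5]
width: 0.753
grasp_force: 0.0
small [303.7039  60.2052] [-0.0009  0.0001] (45.09916305541992, 22.898012161254883) -0.3178173205381727
large [251.0793  58.3351] [ 0.0013 -0.0015] (47.20124816894531, 36.58249282836914) -0.015220274639735187
med [198.1253  60.0449] [ 0.0003 -0.0024] (47.99689483642578, 29.14361000061035) 0.32629431276260856
knob rack [-0.1272 -0.0012] 557 [-0.0274 -0.0261]
```

All three planes are centred and aligned and the keeper is still out. Gripping the knob.

```bash
python3 -m creep '[{"delta_pos":[-0.01,0,-0.7],"dr":[0,0,0],"claw":-0.4},{"delta_pos":[0,0,-0.7],"dr":[0,0,0],"claw":-0.4},{"delta_pos":[0,0,-0.5],"dr":[0,0,0],"claw":-0.3},{"delta_pos":[0,0,-0.3],"dr":[0,0,0],"claw":-0.3},{"delta_pos":[0,0,0],"dr":[0,0,0],"claw":-0.3},{"delta_pos":[0,0,0],"dr":[0,0,0],"claw":1},{"delta_pos":[0,0,0],"dr":[0,0,0],"claw":1},{"delta_pos":[0,0,0],"dr":[0,0,0],"claw":1},{"delta_pos":[0,0,0],"dr":[0,0,0],"claw":1},{"delta_pos":[0,0,0],"dr":[0,0,0],"claw":1},{"delta_pos":[0,0,0],"dr":[0,0,0],"claw":1}]'
```

```text
time: 26.65
eef_pos: [0.4719, 0.0684, 0.0388]
ee_rot: [3.142, -0.001, -0.077]
contact_force: [-0.6, -2.1, 5.4]
width: 0.314
grasp_force: 30.0
```

```bash
python3 -m creep '[{"delta_pos":[0.14,-0.011,0],"dr":[0,0,0],"claw":1},{"delta_pos":[0.14,-0.011,0],"dr":[0,0,0],"claw":1},{"delta_pos":[0.14,-0.011,0],"dr":[0,0,0],"claw":1},{"delta_pos":[0.14,-0.011,0],"dr":[0,0,0],"claw":1},{"delta_pos":[0.14,-0.011,0],"dr":[0,0,0],"claw":1},{"delta_pos":[0.14,-0.011,0],"dr":[0,0,0],"claw":1},{"delta_pos":[0.14,-0.011,0],"dr":[0,0,0],"claw":1},{"delta_pos":[0.14,-0.011,0],"dr":[0,0,0],"claw":1},{"delta_pos":[0.03,0,0],"dr":[0,0,0],"claw":1},{"delta_pos":[0,0,0],"dr":[0,0,0],"claw":1},{"delta_pos":[0,0,0],"dr":[0,0,0],"claw":1}]'
```

```text
time: 28.02
eef_pos: [0.5376, 0.0631, 0.0388]
ee_rot: [3.14, 0.006, -0.078]
contact_force: [-8.3, 2.9, 11.6]
width: 0.314
grasp_force: 30.0
```

```bash
python3 -m creep '[{"delta_pos":[0,0,0],"dr":[0,0,0],"claw":-0.4},{"delta_pos":[0,0,0],"dr":[0,0,0],"claw":-0.4},{"delta_pos":[0,0,0],"dr":[0,0,0],"claw":-0.4},{"delta_pos":[0,0,0],"dr":[0,0,0],"claw":-0.4},{"delta_pos":[0,0,0.5],"dr":[0,0,0],"claw":-0.4},{"delta_pos":[0,0,0.8],"dr":[0,0,0],"claw":-0.4},{"delta_pos":[0,0,0.8],"dr":[0,0,0],"claw":-0.4},{"delta_pos":[0,0,0.4],"dr":[0,0,0],"claw":-0.4},{"delta_pos":[-0.8,0,0],"dr":[0,0,0],"claw":-0.4},{"delta_pos":[-0.3,0,0],"dr":[0,0,0],"claw":-0.4},{"delta_pos":[0,0,0],"dr":[0,0,0],"claw":-0.4},{"delta_pos":[0,0,0],"dr":[0,0,0],"claw":-0.4}]'
python3 - <<'E'
from h import *
shot('w13'); im,m=load('w13'); org=np.array([.5991,.0587]);y=-.078;R=np.array([[np.cos(y),-np.sin(y)],[np.sin(y),np.cos(y)]])
P=lambda x,yy,z:project(m,[*(org+R@[x,yy]),z])[0]
for n,yy,z in (("small",-.056,.042),("large",0,.046),("med",.056,.044)):
    u,v=P(0,yy,z); r=brass(im,m,(u,v),half=24,z=z); print(n,(r[0]-org)@R-[0,yy],r[1],r[2]-np.degrees(y))
p=P(-.062,0,.071); g=cv2.cvtColor(im,cv2.COLOR_BGR2HSV)
# knob near face: column of value along x at y=0, z=.083; bar line at y=.03
for nm,yy,z,xs in (("knob",.008,.082,np.arange(-.095,-.035,.002)),("bar",-.028,.076,np.arange(-.03,.03,.002)),("bar",.028,.076,np.arange(-.03,.03,.002))):
    print(nm,[(round(1000*x),int(g[tuple(np.round(P(x,yy,z)).astype(int)[::-1])][2])) for x in xs])
E
```

```text
time: 29.52
eef_pos: [0.4754, 0.0633, 0.1885]
ee_rot: [-3.141, -0.001, -0.078]
contact_force: [0.4, -0.1, -0.1]
width: 0.698
grasp_force: 0.0
small [-0.0012 -0.0003] (45.421112060546875, 22.840200424194336) -0.04069482297957894
large [ 0.0017 -0.0014] (54.193939208984375, 37.46299743652344) -0.1411358019834852
med [-0.0021 -0.0026] (50.461524963378906, 29.194366455078125) 1.8525928357118273
knob [(-95, 138), (-93, 134), (-91, 134), (-89, 134), (-87, 128), (-85, 127), (-83, 113), (-81, 121), (-79, 135), (-77, 132), (-75, 134), (-73, 79), (-71, 93), (-69, 91), (-67, 89), (-65, 92), (-63, 93), (-61, 91), (-59, 89), (-57, 92), (-55, 97), (-53, 95), (-51, 71), (-49, 127), (-47, 118), (-45, 114), (-43, 128), (-41, 138), (-39, 129), (-37, 115)]
bar [(-30, 97), (-28, 99), (-26, 98), (-24, 95), (-22, 143), (-20, 160), (-18, 161), (-16, 163), (-14, 162), (-12, 161), (-10, 160), (-8, 162), (-6, 41), (-4, 86), (-2, 81), (0, 80), (2, 80), (4, 89), (6, 160), (8, 116), (10, 90), (12, 96), (14, 143), (16, 130), (18, 123), (20, 125), (22, 121), (24, 124), (26, 122), (28, 207)]
bar [(-30, 99), (-28, 101), (-26, 102), (-24, 106), (-22, 132), (-20, 143), (-18, 145), (-16, 143), (-14, 147), (-12, 142), (-10, 142), (-8, 143), (-6, 37), (-4, 84), (-2, 83), (0, 85), (2, 83), (4, 93), (6, 146), (8, 100), (10, 97), (12, 94), (14, 105), (16, 130), (18, 125), (20, 121), (22, 131), (24, 126), (26, 117), (28, 206)]
```

The bar is centred at 0 ± 1 mm and the knob at −62 mm, so the keeper is home. All three planes are seated. Handing in.

```bash
python3 -c "
from station import robot
print(robot.sign_off())"
```

```text
the job is handed in; nothing more can be done
None
```

I handed the job in at about 29.5 s of the 72 s allowed: my last camera check showed both loose planes centred in their own cradles, the medium plane still in its cradle, and the keeper home within about 1 mm; the hand-in returned no verdict.

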